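Return the measured parts and the V-block pair to their modules in the kit tray

ROBOT

A 7-joint arm with a two-finger parallel gripper is mounted at the origin on a cart in front of the work surface, level with it; the furniture and walls round the work are solid. World frame = base frame: x ahead of the robot, y to its left, z up, the work surface at z = 0. Lengths are in m, angles in rad, forces in N, time in s.
With the tool pointing down it reaches from about 0.4 to 0.85 m from the base axis. Payload 10.4 kg.
Tool frame: the origin (TCP) lies on the mounting face of the last link; the fingertips stand 173 mm ahead of it and the grasp point (between the pads) lies 155 mm ahead of it; z points along the fingers, y is the line along which they close (so a half turn about z gives the same grasp; the last joint's range is limited). The gripper opens to 85 mm and grips with 20 to 120 N. Pads are 22 mm wide; open, the fingers measure 114 mm over their backs; the gripper's body (76 mm by 85 mm) begins 54 mm behind the grasp point. The pads swing forward as they close: fully open they stand 13 mm farther back than shut.
Start: joints at [1.15, 0.332, -0.065, 1.46, 0.022, 1.35, -0.088], TCP at [0.242, -0.576, 0.405] pointing down, gripper open.
Joint ranges: [-2.6, 2.6], [-0.5, 2.12], [-1.47, 1.34], [0.16, 2.42], [-1.27, 4.41], [0.06, 2.06], [-2.6, 2.6]. Speed limits (rad/s): [2.22, 2.22, 2.79, 2.79, 3.14, 3.14, 3.14].

INTERFACE

Orientations are given as a unit quaternion [w, x, y, z].
In Python, from rig import readout, vision, job_done, search_frame gives the robot as it stands.
- The arm moves only by the shell command python3 -m inch 'ROWS' [FORCE]. ROWS is JSON, one flat list of numbers, 7 for each row, row after row: the shift along the tool's x, y, z in cm, then the turn, a rotation vector about the tool's x, y, z in degrees, then the opening, from 0 (shut) to 1 (fully open). In form: [dx, dy, dz, rx, ry, rz, gripper, dx, dy, dz, rx, ry, rz, gripper, ...]. A call has 1 to 8 rows; each row shifts and turns the commanded pose from where the row before left it, along the tool's axes as they then stand; what a row does not reach is not made up. A row lasts 1/10 s, in which the tool goes at most 50 mm and 8.59 degrees, less where a joint would pass 70% of its speed; a pose out of reach is approached as far as the arm can. A call with a gripper value outside its range is refused whole. The fingers move at their own pace and stop on an object; FORCE is the grip in N (left out, the last holds). Time passes only in rows, so rows that do not move let the fingers close. It gives the time, the measured TCP pose, the force, the opening and the grip force at its end, in the units of the state.
- readout.get_obs(): the state, without advancing time (a new reading comes with each control period).
- vision.snapshot(name): name is "scene" or "side" or "wrist"; returns (picture, depth): 480x640x3 uint8, red, green, blue; 480x640 float32, m along the optical axis (not along the pixel's ray), 0 where there is no reading.
- vision.camera_info(name): a dict with "camera_matrix" (3x3 intrinsics, pixels), "R" (3x3) and "t" (3): a world point X has camera coordinates R X + t. Camera axes: x right, y down, z forward; pixel columns grow to the right and rows downward; lengths in m; the calibration is good to about 2 mm. A picture is of the moment at which its call begins: read the wrist's pose just before it. camera_info takes no time and is no camera call; for the wrist camera it gives the pose at the moment of the call.
- job_done(): hands the job in; it is judged then, once.
Trained networks look in the newest picture that a camera, given by its name, has taken for a name from the list of things; names that differ only in an ending like _2 or _b are one class to them, and where a whole thing is asked for, a point or a joint stands for the part that bears it (a point fixed in the world has none). Each returns a list of dicts, best first, with "confidence" (0 to 1); they miss things now and then, are a little off and sometimes report something else, mostly with a low value. They report only what shows in the picture. A call takes as long as a camera call.
- search_frame(camera, query): "rect" ([centre column, centre row, width, height] in pixels, round what is visible of it).
The state is a dict: "clock": time; "q": joint angles; "joint_vel": joint speeds; "joint_efforts": joint torques, N m; "tool_pos": TCP position; "eef_rot": TCP orientation; "wrist_force": force on the tool from outside, world axes, zero at the start; "torque": the same for the moment, N m; "width": finger opening in m; "finger_force": force on a finger pad.
Only numpy, scipy, OpenCV 4.12 (cv2) and the standard library are available. Lean on these libraries where they do the work, as an engineer would, in place of code of your own. Each camera call takes 0.05 s, during which the arm holds its last target. There are 200 camera calls.

TASK

The measuring is finished: put the five loose pieces that lie on the tiles to the left of the kit tray back into it, each in the module made for it: the stepped shaft standing in the bored socket, the bronze bush over the thin pin, the bearing cover over the thick spigot, and the two V-blocks one in each bay of the double nest with the V upward. Every piece must sit fully down; set the pieces down rather than dropping them. Leave the reference sphere standing where it is.

Things in the scene. Friction and masses are not known exactly. Their poses are not given: they have to be found in the camera images.
- test_shaft: Stepped turned steel shaft standing on end on the bench, 24 mm diameter and 59 mm tall; there is a step above mid-height and the upper part looks a little thinner, but it grips as 24 mm throughout. Origin: centre of its underside, z up along its axis. 0.16 kg.
- bronze_bush: Plain bronze bush (short thick tube) standing on end, 34 mm outside diameter, 26 mm tall, bore 15.5 mm right through. Origin: centre of its underside, z up along the bore. 0.07 kg.
- bearing_cover: Turned steel bearing cover (flat flanged ring with small bolt heads), 59 mm outside diameter, 20 mm tall, clear bore 26 mm right through. Lies flat. Origin: centre of its underside, z up along the bore. 0.19 kg.
- v_block_1: One of two identical ground steel V-blocks, 45 mm along its x axis (the way the V groove runs), 40 mm along its y axis, 32 mm tall, V open upward. Its two outer y faces are flat and full height; its x end faces carry the V notch, so grip it across y. Origin: centre of its underside, z up. 0.34 kg. Either may go in either bay.
- v_block_2: The other V-block, same as v_block_1 in every way. (Similar blocks in the grey tool tray at the back of the bench belong there and are not meant.)
- shaft_socket: Tray module: black plate 92 x 124 x 8 mm (x by y) with an aluminium sleeve in its middle, 47 mm outside, bore 33 mm. Origin: centre of the plate's underside, on the bore's axis, z up; bore floor at z = 10 mm, rim at 30 mm. Fixed. The four modules lie in a low wooden tray (rim 16 mm high), a 2 by 2 grid at 95 (x) and 127 mm (y), same yaw, undersides 6 mm above the bench; their quarters vary.
- bush_pin: Tray module: black plate 92 x 124 x 8 mm (x by y) with a small aluminium shoulder (26 mm diameter) and a thin steel pin (7 mm diameter, coned tip) in its middle. Origin: centre of the plate's underside, on the pin's axis, z up; top of the shoulder, where the bush rests, at z = 12 mm, pin tip at 31 mm. Fixed.
- cover_spigot: Tray module: black plate 92 x 124 x 8 mm (x by y) with a wide aluminium shoulder (48 mm diameter) and a thick steel spigot (16 mm diameter, coned tip) in its middle. Origin: centre of the plate's underside, on the spigot's axis, z up; top of the shoulder, where the cover rests, at z = 12 mm, spigot tip at 27 mm. Fixed.
- v_block_nest: Tray module: black plate 92 x 124 x 8 mm (x by y) with low aluminium walls forming two open bays side by side along its y axis, each 55 mm (y) by 50 mm (x) inside, centred at y = +30 and -30 mm, x = 0; a V-block stands with its 45 mm side along module y. Bay floor at z = 8 mm, wall tops at 20 mm. Origin: centre of the plate's underside, z up. Fixed.
- reference_sphere: Bystander: white calibration sphere on a dark stem and round base, 45 mm base diameter, 75 mm tall, standing loose on the tiles behind the tray. Origin: centre of its underside. To be left alone.

How it is judged:
At the end, for the whole second after the job is handed in: Shaft, bush and cover upright (0.12 rad) on the seats of their own modules, within 8 mm of centre in plan and 3 to 4 mm in height; one V-block upright in each bay of the nest, within 9 mm of the bay's centre and on its floor; all at rest (under 0.02 m/s) (horizontal distance between test_shaft and shaft_socket below 0.008 m and z of test_shaft in the frame of shaft_socket between 0.006 and 0.013 m and angle between each of test_shaft, bronze_bush, bearing_cover's own z axis and vertical below 0.12 rad and horizontal distance between bronze_bush and bush_pin below 0.008 m and z of bronze_bush in the frame of bush_pin between 0.008 and 0.015 m and horizontal distance between bearing_cover and cover_spigot below 0.008 m and z of bearing_cover in the frame of cover_spigot between 0.008 and 0.015 m and ((x of v_block_1 in the frame of v_block_nest between -0.009 and 0.009 m and y of v_block_1 in the frame of v_block_nest between 0.021 and 0.039 m and z of v_block_1 in the frame of v_block_nest between 0.004 and 0.011 m and angle between each of v_block_1, v_block_2's own z axis and vertical below 0.12 rad and x of v_block_2 in the frame of v_block_nest between -0.009 and 0.009 m and y of v_block_2 in the frame of v_block_nest between -0.039 and -0.021 m and z of v_block_2 in the frame of v_block_nest between 0.004 and 0.011 m) or (x of v_block_1 in the frame of v_block_nest between -0.009 and 0.009 m and y of v_block_1 in the frame of v_block_nest between -0.039 and -0.021 m and z of v_block_1 in the frame of v_block_nest between 0.004 and 0.011 m and angle between each of v_block_1, v_block_2's own z axis and vertical below 0.12 rad and x of v_block_2 in the frame of v_block_nest between -0.009 and 0.009 m and y of v_block_2 in the frame of v_block_nest between 0.021 and 0.039 m and z of v_block_2 in the frame of v_block_nest between 0.004 and 0.011 m)) and linear speed of each of test_shaft, bronze_bush, bearing_cover, v_block_1, v_block_2 below 0.02 m/s); the robot touches nothing.
It fails at once if the reference sphere is shifted more than 10 mm or tipped (distance of reference_sphere from where it was at the start of the episode above 0.01 m or angle between reference_sphere's own z axis and vertical above 0.15 rad).
It fails at once if a piece is dropped: it falls free of the fingers at over 0.7 m/s (a fall of about 25 mm) ((linear speed of test_shaft above 0.7 m/s and contact force between the fingers and test_shaft below 0.01 N) or (linear speed of bronze_bush above 0.7 m/s and contact force between the fingers and bronze_bush below 0.01 N) or (linear speed of bearing_cover above 0.7 m/s and contact force between the fingers and bearing_cover below 0.01 N) or (linear speed of v_block_1 above 0.7 m/s and contact force between the fingers and v_block_1 below 0.01 N) or (linear speed of v_block_2 above 0.7 m/s and contact force between the fingers and v_block_2 below 0.01 N)).
It also fails if it takes over 128 s, if anything falls off the work surface, if the arm or the gripper's body presses on something with over 40 N, if the wrist force passes 120 N, or if a joint passes its speed limit or range.

## Working session

There is one attempt and no reset: what is moved stays moved. The work goes in short steps, Python scripts to look and compute and a shell command to move; the robot and the scene stay as the last step left them, time stands still between calls to the robot, and variables do not carry over. Pictures are saved under pics/ and viewed, at most 14 in all, crops included, and the job is handed in when it is done.

```bash
ls; mkdir -p pics
python3 - <<'E'
from rig import readout, vision, search_frame
import cv2,numpy as np
o=readout.get_obs();print({k:np.round(v,3).tolist() for k,v in o.items()})
for c in ("scene","side"):
    p,d=vision.snapshot(c);cv2.imwrite(f"pics/{c}0.png",p[:,:,::-1]);np.save(f"pics/{c}0.npy",d)
    i=vision.camera_info(c);print(c,{k:np.round(v,3).tolist() for k,v in i.items()})
    for n in ["test_shaft","bronze_bush","bearing_cover","v_block_1","shaft_socket","bush_pin","cover_spigot","v_block_nest","reference_sphere"]:
        print(n,[(round(r["confidence"],2),np.round(r["rect"]).astype(int).tolist()) for r in search_frame(c,n)][:5])
E
```

```text
pics
{'clock': 0.0, 'q': [1.15, 0.333, -0.065, 1.461, 0.022, 1.35, -0.089], 'joint_vel': [0.001, -0.0, -0.0, -0.001, 0.0, 0.002, 0.0], 'joint_efforts': [-0.0, -62.545, 0.049, -39.16, 0.016, 0.01, 0.0], 'tool_pos': [0.242, -0.576, 0.404], 'eef_rot': [-0.001, 0.98, 0.198, -0.0], 'wrist_force': [0.166, 0.581, 0.054], 'torque': [0.025, -0.032, -0.017], 'finger_force': 0.0, 'width': 0.086}
scene {'camera_matrix': [[473.216, 0.0, 314.073], [0.0, 473.216, 239.061], [0.0, 0.0, 1.0]], 'R': [[-0.734, -0.678, -0.025], [-0.367, 0.428, -0.826], [0.571, -0.597, -0.563]], 't': [0.52, 0.228, 0.668]}
test_shaft [(0.78, [279, 355, 11, 36]), (0.71, [238, 328, 37, 30])]
bronze_bush [(0.71, [306, 294, 18, 20]), (0.55, [239, 328, 32, 32])]
bearing_cover [(0.51, [272, 264, 28, 26])]
v_block_1 [(0.79, [350, 320, 32, 35]), (0.74, [273, 262, 28, 26])]
shaft_socket [(0.87, [392, 219, 67, 35])]
bush_pin [(0.77, [351, 240, 65, 39])]
cover_spigot [(0.76, [381, 260, 70, 43])]
v_block_nest [(0.88, [423, 237, 68, 43])]
reference_sphere []
side {'camera_matrix': [[532.028, 0.0, 314.045], [0.0, 532.028, 243.806], [0.0, 0.0, 1.0]], 'R': [[-0.85, -0.526, 0.019], [-0.286, 0.431, -0.856], [0.442, -0.733, -0.517]], 't': [0.554, 0.194, 0.828]}
test_shaft [(0.96, [296, 366, 18, 36]), (0.38, [404, 241, 64, 43])]
bronze_bush [(0.6, [308, 307, 21, 22])]
bearing_cover [(0.7, [246, 346, 37, 32])]
v_block_1 [(0.9, [261, 277, 33, 30]), (0.6, [358, 326, 38, 37])]
shaft_socket []
bush_pin [(0.59, [334, 252, 70, 35])]
cover_spigot [(0.94, [374, 267, 73, 42])]
v_block_nest [(0.9, [407, 239, 65, 41]), (0.34, [243, 345, 38, 31])]
reference_sphere [(0.85, [246, 230, 23, 37])]
```

View pics/scene0.png

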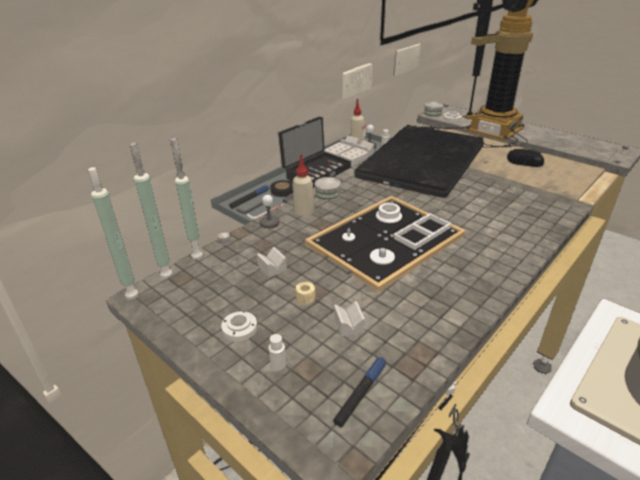

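View pics/side0.png

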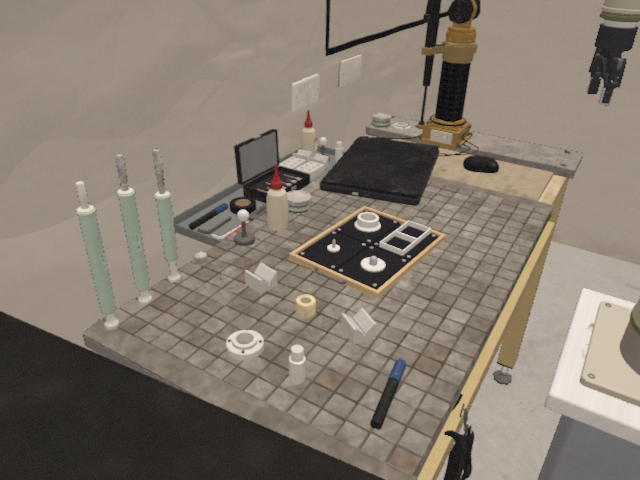

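```bash
cat > h.py <<'E'
import numpy as np
from rig import readout, vision
def w(c,u,v,d,i=None):
    i=i or vision.camera_info(c);K=np.array(i["camera_matrix"]);R=np.array(i["R"]);t=np.array(i["t"])
    return R.T@(np.linalg.inv(K)@[u,v,1]*d-t)
def wz(c,u,v,z,i=None):
    a=w(c,u,v,0.0,i);b=w(c,u,v,1.0,i);return a+(b-a)*(z-a[2])/(b[2]-a[2])
E
python3 - <<'E'
from h import *
P={"scene":[("shaft",279,355,.03),("bush",306,294,.013),("coverA",239,328,.01),("vB",350,320,.016),("vA",273,263,.016),("socket",392,219,.014),("pin",351,240,.014),("spig",381,260,.014),("nest",423,237,.014)],
"side":[("shaft",296,366,.03),("bush",308,307,.013),("cover",246,346,.01),("vA",261,277,.016),("vB",358,326,.016),("pin",334,252,.014),("spig",374,267,.014),("nest",407,239,.014),("sph",246,230,.04)]}
for c in P:
    for n,u,v,z in P[c]: print(c,n,wz(c,u,v,z).round(3))
E
```

```text
scene shaft [0.468 0.337 0.03 ]
scene bush [0.548 0.194 0.013]
scene coverA [0.575 0.329 0.01 ]
scene vB [0.444 0.196 0.016]
scene vA [0.658 0.172 0.016]
scene socket [ 0.577 -0.116  0.014]
scene pin [0.594 0.008 0.014]
scene spig [0.505 0.024 0.014]
scene nest [ 0.486 -0.099  0.014]
side shaft [0.475 0.337 0.03 ]
side bush [0.546 0.192 0.013]
side cover [0.577 0.326 0.01 ]
side vA [0.666 0.167 0.016]
side vB [0.448 0.193 0.016]
side pin [0.597 0.012 0.014]
side spig [0.505 0.017 0.014]
side nest [ 0.494 -0.119  0.014]
side sph [0.771 0.075 0.04 ]
```

The pieces on the tiles are clear. In the scene view, the shaft is at (279,355), the cover at (239,325), the bush at (306,293) and the V-blocks at (272,262) and (350,316). The tray modules run socket (389,212), nest (423,232), pin (348,237) and spigot (382,257). The side view agrees, and shows the sphere at (244,228).

Next I'll move over the tray for a wrist view.

```bash
cat > go.py <<'E'
# go.py x y z yaw_deg (tool x heading): tool-frame delta cm, and turn about tool z (deg), from measured pose; tool assumed to end vertical
import sys,numpy as np
from rig import readout
from scipy.spatial.transform import Rotation as Ro
a=list(map(float,sys.argv[1:5]));o=readout.get_obs();q=o["eef_rot"];R=Ro.from_quat([q[1],q[2],q[3],q[0]])
d=R.inv().apply(np.array(a[:3])-o["tool_pos"])*100
T=Ro.from_euler('z',a[3],degrees=True)*Ro.from_euler('x',180,degrees=True)
print("d cm",d.round(2),"rot deg",np.degrees((R.inv()*T).as_rotvec()).round(1),"norm",np.linalg.norm(d).round(1),"clock",o["clock"],"q",np.round(o["q"],2))
E
python3 go.py 0.50 -0.05 0.47 -8
```

```text
d cm [ 44.16 -38.52  -6.53] rot deg [ 0.  -0.  30.8] norm 59.0 clock 1.0 q [ 1.15  0.33 -0.06  1.46  0.02  1.35 -0.09]
```

```bash
python3 -m inch '[3.4,-3,-0.5,0,0,0,1,3.4,-3,-0.5,0,0,0,1,3.4,-3,-0.5,0,0,0,1,3.4,-3,-0.5,0,0,0,1,3.4,-3,-0.5,0,0,0,1,3.4,-3,-0.5,0,0,0,1,3.4,-3,-0.5,0,0,0,1,3.4,-3,-0.5,0,0,0,1]' && python3 -m inch '[3.4,-3,-0.5,0,0,0,1,3.4,-3,-0.5,0,0,0,1,3.4,-3,-0.5,0,0,0,1,3.4,-3,-0.5,0,0,0,1,3.4,-2.5,-0.5,0,0,7,1,0,0,0,0,0,8,1,0,0,0,0,0,8,1,0,0,0,0,0,8,1]' && python3 -m inch '[0,0,0,0,0,0,1,0,0,0,0,0,0,1]'
python3 - <<'E'
from h import *
import cv2
from rig import search_frame
i=vision.camera_info("wrist");p,d=vision.snapshot("wrist");cv2.imwrite("pics/w1.png",p[:,:,::-1]);np.save("pics/w1.npy",d);np.save("pics/w1i.npy",i,allow_pickle=True)
print({k:np.round(v,3).tolist() for k,v in i.items()},readout.get_obs()["clock"])
for n in ["shaft_socket","bush_pin","cover_spigot","v_block_nest","v_block_1","bronze_bush"]:
    print(n,[(round(r["confidence"],2),np.round(r["rect"]).astype(int).tolist()) for r in search_frame("wrist",n)][:4])
E
python3 go.py 0.50 -0.05 0.47 -8
```

```text
clock: 1.8
tool_pos: [0.4003, -0.2477, 0.4452]
eef_rot: [0.0, 0.98, 0.198, 0.0]
wrist_force: [0.1, -1.2, -0.1]
width: 0.0854
finger_force: 0.0
clock: 2.6
tool_pos: [0.5006, -0.0496, 0.4697]
eef_rot: [0.0, 0.997, -0.074, 0.0]
wrist_force: [0.2, -0.1, 0.1]
width: 0.0855
finger_force: 0.0
clock: 2.8
tool_pos: [0.5004, -0.05, 0.4698]
eef_rot: [0.0, 0.998, -0.069, 0.0]
wrist_force: [0.1, -1.0, 0.4]
width: 0.0855
finger_force: 0.0
{'camera_matrix': [[413.734, 0.0, 316.615], [0.0, 413.734, 239.866], [0.0, 0.0, 1.0]], 'R': [[-0.138, -0.99, 0.001], [-0.952, 0.133, 0.277], [-0.275, 0.038, -0.961]], 't': [0.02, 0.429, 0.581]} 2.85
shaft_socket [(0.82, [378, 91, 128, 104])]
bush_pin [(0.81, [247, 93, 130, 106])]
cover_spigot [(0.68, [254, 193, 126, 88]), (0.21, [97, 272, 65, 64])]
v_block_nest [(0.88, [378, 184, 128, 91]), (0.5, [74, 178, 47, 34])]
v_block_1 [(0.91, [100, 272, 62, 64]), (0.76, [57, 57, 68, 58])]
bronze_bush [(0.84, [72, 178, 48, 36])]
d cm [-0.05 -0.   -0.03] rot deg [ 0.  -0.  -0.2] norm 0.1 clock 3.15 q [ 0.55  0.07 -0.56  1.65  0.04  1.44 -1.73]
```

View pics/w1.png

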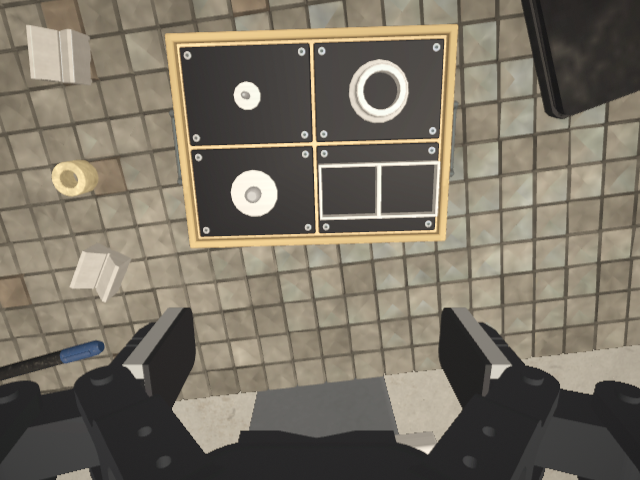

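The wrist view shows the tray level in the frame. The pin is at (247,95), the socket at (379,91), the spigot at (254,193), and the nest spans columns 320–437 and rows 162–218. V-blocks are at (58,55) and (98,274), and the bush at (73,178).

Next: fit the tray and look at the pieces.

```bash
python3 go.py 0.49 0.25 0.47 0
python3 - <<'E'
from h import *
import cv2
i=np.load("pics/w1i.npy",allow_pickle=True).item()
g=cv2.cvtColor(cv2.imread("pics/w1.png"),cv2.COLOR_BGR2GRAY)
P={}
for n,(x0,x1,y0,y1),z in [("pin",(225,270,75,115),.018),("spig",(220,290,163,225),.018),("sock",(335,422,52,130),.036),("nest",(318,441,158,222),.026)]:
    m=(g[y0:y1,x0:x1]>150).astype(np.uint8)
    k,l,s,c=cv2.connectedComponentsWithStats(m);b=1+np.argmax(s[1:,4]);m=(l==b).astype(np.uint8)
    pts=cv2.findNonZero(cv2.morphologyEx(m,cv2.MORPH_CLOSE,np.ones((3,3))))
    if n=="nest": r=cv2.minAreaRect(pts)
    else: r=cv2.fitEllipse(cv2.convexHull(pts))
    u,v=r[0][0]+x0,r[0][1]+y0;P[n]=wz("wrist",u,v,z,i);print(n,(round(u,1),round(v,1)),np.round(r[1],1),P[n].round(4))
c=[wz("wrist",u,v,.016,i) for u,v in [(166,33),(457,25),(445,240),(190,247)]];c=np.array(c)
print("corners",c.round(3).tolist(),"ctr",c.mean(0).round(4),"yaw",[np.degrees(np.arctan2(*(a-b)[[1,0]])).round(1) for a,b in ((c[0],c[3]),(c[1],c[2]))],[ (np.degrees(np.arctan2(*(a-b)[[1,0]]))-90).round(1) for a,b in ((c[0],c[1]),(c[3],c[2]))])
for a,b in (("pin","sock"),("spig","sock"),("pin","spig"),("pin","nest"),("spig","nest")):print(a,b,(P[a]-P[b])[:2].round(4),np.linalg.norm((P[a]-P[b])[:2]).round(4))
E
```

```text
d cm [ -5.3  -29.56  -0.03] rot deg [ 0.  -0.  -8.2] norm 30.0 clock 3.15 q [ 0.55  0.07 -0.56  1.65  0.04  1.44 -1.73]
pin (246.7, 95.3) [26.3 28.5] [0.6028 0.0035 0.018 ]
spig (253.7, 192.8) [45.4 47.3] [0.5087 0.0139 0.018 ]
sock (378.4, 90.7) [59.  63.8] [ 0.5887 -0.1199  0.036 ]
nest (379.0, 189.5) [122.  63.] [ 0.4957 -0.1129  0.026 ]
corners [[0.667, 0.068, 0.016], [0.637, -0.201, 0.016], [0.43, -0.179, 0.016], [0.46, 0.092, 0.016]] ctr [ 0.5486 -0.0547  0.016 ] yaw [np.float64(-6.7), np.float64(-6.1)] [np.float64(-6.5), np.float64(-6.3)]
pin sock [0.0141 0.1234] 0.1242
spig sock [-0.08    0.1338] 0.1559
pin spig [ 0.0941 -0.0104] 0.0947
pin nest [0.1071 0.1163] 0.1581
spig nest [0.013  0.1267] 0.1274
```

```bash
python3 -m inch '[-0.8,-4.2,0,0,0,0,1,-0.8,-4.2,0,0,0,0,1,-0.8,-4.2,0,0,0,0,1,-0.7,-4.2,0,0,0,0,1,-0.7,-4.2,0,0,0,0,1,-0.7,-4.2,0,0,0,0,1,-0.7,-4.3,0,0,0,0,1,0,0,0,0,0,-8.2,1]' && python3 -m inch '[0,0,0,0,0,0,1,0,0,0,0,0,0,1]'
python3 - <<'E'
from h import *
import cv2
from rig import search_frame
i=vision.camera_info("wrist");p,d=vision.snapshot("wrist");cv2.imwrite("pics/w2.png",p[:,:,::-1]);np.save("pics/w2.npy",d);np.save("pics/w2i.npy",i,allow_pickle=True)
for n in ["test_shaft","bronze_bush","bearing_cover","v_block_1"]:
    print(n,[(round(r["confidence"],2),np.round(r["rect"]).astype(int).tolist()) for r in search_frame("wrist",n)][:4])
E
```

```text
clock: 3.95
tool_pos: [0.4889, 0.2555, 0.4697]
eef_rot: [-0.002, 1.0, 0.003, -0.0]
wrist_force: [-0.5, 0.0, 0.9]
width: 0.0854
finger_force: 0.0
clock: 4.15
tool_pos: [0.4915, 0.2485, 0.4695]
eef_rot: [0.0, 1.0, -0.002, -0.0]
wrist_force: [0.3, -0.8, -0.3]
width: 0.0857
finger_force: 0.0
test_shaft [(0.84, [234, 210, 30, 33])]
bronze_bush [(0.66, [372, 134, 40, 36])]
bearing_cover [(0.95, [242, 104, 62, 63]), (0.62, [567, 74, 138, 115])]
v_block_1 [(0.96, [399, 24, 54, 41]), (0.68, [367, 237, 64, 67])]
```

View pics/w2.png

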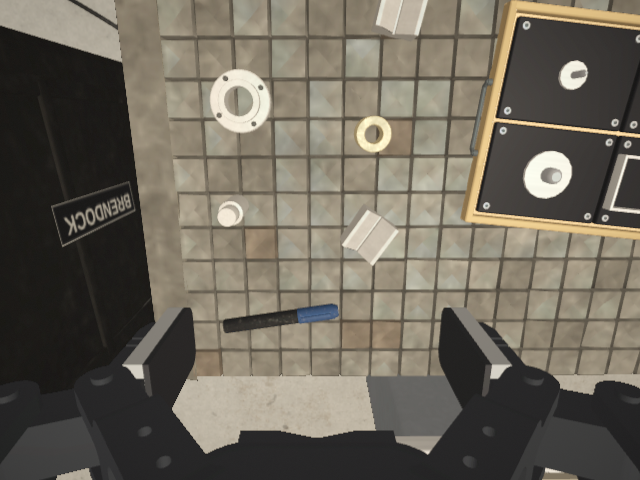

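The wrist view shows the cover at (240,101), the bush at (374,134), the shaft at (230,213), one V-block at (370,237) turned about 35°, and the other partly cut off at (400,15).

Now locate them with the depth data.

```bash
cat > loc.py <<'E'
from h import *
import cv2
def cloud(f):
    i=np.load(f"pics/{f}i.npy",allow_pickle=True).item();d=np.load(f"pics/{f}.npy")
    K=np.array(i["camera_matrix"]);v,u=np.mgrid[:480,:640]
    c=np.stack([u,v,np.ones_like(u)],-1)@np.linalg.inv(K).T*d[...,None]
    X=(c-np.array(i["t"]))@np.array(i["R"]);X[d==0]=np.nan;return X.reshape(-1,3)
E
python3 - <<'E'
from loc import *
for f,n,x,y,h,r in [("w2","shaft",.472,.337,.059,.03),("w2","bush",.547,.193,.026,.03),("w2","cover",.576,.327,.02,.045),("w2","cover",.576,.327,.013,.045),("w1","bush",.547,.193,.026,.03),("w2","vB",.446,.195,.032,.045),("w1","vB",.446,.195,.032,.045),("w1","vA",.662,.17,.032,.045)]:
    X=cloud(f);m=(np.hypot(X[:,0]-x,X[:,1]-y)<r);P=X[m];fl=np.nanmedian(P[P[:,2]<.006][:,2]) if (P[:,2]<.006).any() else np.nan
    T=P[(abs(P[:,2]-h)<.004)]
    if len(T)<5: print(f,n,"few",np.nanmax(P[:,2]));continue
    t2=(T[:,:2]*1000).astype(np.float32)
    rc=cv2.minAreaRect(t2);ci=cv2.minEnclosingCircle(t2)
    print(f,n,len(T),"floor",round(fl,4),"z",np.percentile(T[:,2],[5,50,95]).round(4),"rect",np.round(rc[0],1),np.round(rc[1],1),round(rc[2],1),"circ",np.round(ci[0],1),round(ci[1],1))
    if n[0]=="v":
        mid=T.mean(0)[:2]*1000;k=cv2.kmeans(t2,2,None,(3,50,.01),5,cv2.KMEANS_PP_CENTERS);print("   kmeans",k[2].round(1).tolist())
        Q=P[(P[:,2]>.004)];rr=cv2.minAreaRect((Q[:,:2]*1000).astype(np.float32));print("   full",np.round(rr[0],1),np.round(rr[1],1),round(rr[2],1))
# V groove visual
E
```

```text
w2 shaft 300 floor 0.0024 z [0.057  0.0593 0.0607] rect [475.4 333.2] [17.  18.1] 43.5 circ [475.6 333.6] 9.2
w2 bush 761 floor 0.0023 z [0.0251 0.0266 0.0281] rect [550.  193.3] [33.8 33.1] 1.2 circ [549.7 193.1] 17.2
w2 cover 894 floor 0.0022 z [0.0163 0.0207 0.0223] rect [580.7 323.3] [54.8 53.8] 27.2 circ [580.4 323. ] 28.5
w2 cover 1611 floor 0.0022 z [0.0128 0.0145 0.0161] rect [581.1 322.8] [58.5 57.5] 89.6 circ [581. 323.] 29.6
w1 bush 781 floor 0.0021 z [0.0233 0.0264 0.0277] rect [549.7 192.2] [34.2 34. ] 87.6 circ [549.5 192.5] 17.6
w2 vB 761 floor 0.0025 z [0.0284 0.0316 0.0336] rect [447.3 194.1] [40.5 44.9] 56.0 circ [447.3 193.8] 29.4
   kmeans [[456.79998779296875, 207.39999389648438], [438.70001220703125, 181.3000030517578]]
   full [447.4 195.8] [87.2 87.1] 88.6
w1 vB 715 floor 0.0024 z [0.0285 0.0316 0.0335] rect [447.1 193.8] [40.9 45.9] 56.3 circ [447.1 194.1] 29.8
   kmeans [[438.79998779296875, 179.3000030517578], [456.8999938964844, 205.89999389648438]]
   full [444.1 194.8] [87.7 85.1] 88.0
w1 vA 1150 floor 0.0021 z [0.0283 0.0313 0.0334] rect [661.5 170.9] [41.5 44.8] 76.6 circ [661.5 170.9] 29.6
   kmeans [[665.5, 185.8000030517578], [657.7999877929688, 154.0]]
   full [661.7 169.8] [84.6 86.5] 88.1
```

Run:
```python
import cv2,numpy as np
a=cv2.imread("pics/w2.png")[190:280,325:415];b=cv2.imread("pics/w1.png")[10:100,15:105];c=cv2.imread("pics/w1.png")[230:320,55:145]
cv2.imwrite("pics/c1.png",np.hstack([cv2.resize(k,(260,260),interpolation=2) for k in(a,b,c)]))
```

```text
(no output)
```

View pics/c1.png

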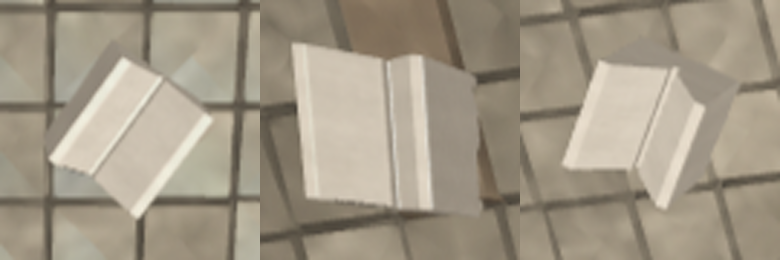

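The crops show both V grooves upright and clear. In depth, V-block B is at (447,194) mm with its groove axis at −34°. V-block A is at (661.5,171) mm with its axis at −13.4°. The bush goes first.

```bash
python3 go.py 0.5497 0.193 0.178 0
```

```text
d cm [ 5.84  5.53 29.19] rot deg [ 0.  -0.  -0.2] norm 30.3 clock 4.4 q [ 0.16  0.23 -0.83  1.52  0.17  1.46 -2.25]
```

```bash
python3 -m inch '[1.5,1.4,4,0,0,0,1,1.5,1.4,4,0,0,0,1,1.5,1.4,4,0,0,0,1,1.3,1.3,4,0,0,0,1,0,0,4,0,0,0,1,0,0,4,0,0,0,1,0,0,2,0,0,0,1,0,0,0,0,0,0,1]'; python3 go.py 0.5497 0.193 0.178 0
```

```text
clock: 5.2
tool_pos: [0.5482, 0.1933, 0.2068]
eef_rot: [0.001, 1.0, -0.001, -0.002]
wrist_force: [0.2, -0.4, 0.4]
width: 0.0854
finger_force: 0.0
d cm [0.17 0.02 2.88] rot deg [ 0.1  0.3 -0.1] norm 2.9 clock 5.2 q [ 0.14  0.53 -0.7   1.75  0.39  1.01 -2.27]
```

```bash
python3 -m inch '[0.1,0,1.5,0,0,0,1,0,0,1.4,0,0,0,1,0,0,0,0,0,0,0.3,0,0,0,0,0,0,0.3,0,0,0,0,0,0,0.3,0,0,0,0,0,0,0.3,0,0,0,0,0,0,0.3,0,0,0,0,0,0,0.3]' 40; python3 go.py 0.6031 0.0032 0.30 0
```

```text
clock: 6.0
tool_pos: [0.5504, 0.1946, 0.1817]
eef_rot: [-0.0, 1.0, -0.0, 0.001]
wrist_force: [-1.7, -1.4, 6.5]
width: 0.0324
finger_force: 39.7
d cm [  5.29  19.13 -11.83] rot deg [-0.  -0.1 -0. ] norm 23.1 clock 6.0 q [ 0.13  0.57 -0.68  1.76  0.42  0.97 -2.29]
```

```bash
python3 -m inch '[0,0,-2,0,0,0,0.3,0,0,-3,0,0,0,0.3,0,0,-4,0,0,0,0.3,1,4,-3,0,0,0,0.3,1,4,0,0,0,0,0.3,1,4,0,0,0,0,0.3,1,4,0,0,0,0,0.3,1,3,0,0,0,0,0.3]' ; python3 -m inch '[0,0,0,0,0,0,0.3,0,0,0,0,0,0,0.3]'; python3 go.py 0.6031 0.0032 0.20 0
```

```text
clock: 6.8
tool_pos: [0.6001, 0.002, 0.3003]
eef_rot: [0.001, 1.0, -0.001, 0.0]
wrist_force: [0.5, 0.9, -0.7]
width: 0.0326
finger_force: 40.2
clock: 7.0
tool_pos: [0.5999, 0.0046, 0.3001]
eef_rot: [-0.0, 1.0, -0.001, -0.0]
wrist_force: [-0.4, 0.5, -1.6]
width: 0.0322
finger_force: 40.2
d cm [ 0.32  0.14 10.01] rot deg [-0.   0.  -0.1] norm 10.0 clock 7.0 q [ 0.45  0.44 -0.68  1.63  0.29  1.18 -1.86]
```

```bash
python3 -m inch '[0.2,0.1,3,0,0,0,0.3,0.2,0,3,0,0,0,0.3,0,0,2,0,0,0,0.3,0,0,1,0,0,0,0.3,0,0,0.5,0,0,0,0.3,0,0,0.4,0,0,0,0.3,0,0,0,0,0,0,0.3,0,0,0,0,0,0,0.3]'; python3 go.py 0.6031 0.0032 0.20 0
```

```text
clock: 7.8
tool_pos: [0.6042, 0.0042, 0.202]
eef_rot: [0.0, 1.0, -0.0, 0.001]
wrist_force: [0.4, -0.3, -0.7]
width: 0.0322
finger_force: 40.2
d cm [-0.11  0.1   0.2 ] rot deg [ 0.  -0.1 -0. ] norm 0.2 clock 7.8 q [ 0.41  0.56 -0.63  1.69  0.38  1.01 -1.92]
```

```bash
python3 -m inch '[0,0,0.1,0,0,0,0.3,0,0.1,0.1,0,0,0,0.3,0,0,0.1,0,0,0,0.3,0,0,0,0,0,0,0.3]'; python3 -m inch '[0,0,0,0,0,0,0.5,0,0,0,0,0,0,0.7,0,0,0,0,0,0,0.8,0,0,0,0,0,0,0.8,0,0,-2,0,0,0,0.9,0,0,-4,0,0,0,1,0,0,-5,0,0,0,1,0,0,0,0,0,0,1]'; python3 go.py 0.4755 0.3333 0.33 0
```

```text
clock: 8.2
tool_pos: [0.6042, 0.0034, 0.1996]
eef_rot: [0.0, 1.0, -0.0, 0.0]
wrist_force: [-5.7, 0.3, 11.3]
width: 0.0328
finger_force: 41.5
clock: 9.0
tool_pos: [0.6057, 0.0039, 0.315]
eef_rot: [0.0, 1.0, 0.0, 0.005]
wrist_force: [1.7, 0.7, 0.0]
width: 0.0852
finger_force: 0.0
d cm [-13.   -32.94  -1.64] rot deg [ 0.  -0.6  0. ] norm 35.4 clock 9.0 q [ 0.45  0.43 -0.68  1.6   0.29  1.2  -1.86]
```

```bash
python3 -m inch '[-1.6,-4.1,0,0,0,0,1,-1.6,-4.1,0,0,0,0,1,-1.6,-4.1,0,0,0,0,1,-1.6,-4.1,0,0,0,0,1,-1.6,-4.1,0,0,0,0,1,-1.6,-4.1,0,0,0,0,1,-1.6,-4.1,0,0,0,0,1,-1.8,-4.1,0,0,0,0,1]'; python3 -m inch '[0,0,0,0,0,0,1,0,0,0,0,0,0,1]';  python3 go.py 0.4755 0.3333 0.202 0
```

```text
clock: 9.8
tool_pos: [0.4733, 0.3325, 0.3081]
eef_rot: [-0.0, 1.0, -0.0, 0.0]
wrist_force: [0.7, -0.2, 0.6]
width: 0.0854
finger_force: 0.0
clock: 10.0
tool_pos: [0.4732, 0.3322, 0.3079]
eef_rot: [-0.0, 1.0, 0.001, -0.0]
wrist_force: [0.3, -1.0, -0.1]
width: 0.0856
finger_force: 0.0
d cm [ 0.23 -0.11 10.59] rot deg [-0.   0.   0.2] norm 10.6 clock 10.0 q [-0.03  0.42 -0.81  1.67  0.33  1.19 -2.49]
```

```bash
python3 -m inch '[0.2,-0.1,3,0,0,0,1,0,0,3,0,0,0,1,0,0,3,0,0,0,1,0,0,1.6,0,0,0,1,0,0,0,0,0,0,0.2,0,0,0,0,0,0,0.2,0,0,0,0,0,0,0.2,0,0,0,0,0,0,0.2]' 50; python3 -m inch '[0,0,0,0,0,0,0.2,0,0,0,0,0,0,0.2,0,0,0,0,0,0,0.2,0,0,0,0,0,0,0.2]';python3 go.py 0.4755 0.3333 0.33 0
```

```text
clock: 10.8
tool_pos: [0.4764, 0.3324, 0.2035]
eef_rot: [-0.0, 1.0, -0.0, 0.001]
wrist_force: [0.7, -0.8, 0.4]
width: 0.0281
finger_force: 0.0
clock: 11.2
tool_pos: [0.4764, 0.3324, 0.2034]
eef_rot: [-0.0, 1.0, -0.0, 0.001]
wrist_force: [0.4, -1.2, 7.5]
width: 0.0225
finger_force: 48.7
d cm [ -0.07  -0.1  -12.66] rot deg [-0.  -0.1 -0. ] norm 12.7 clock 11.2 q [-0.11  0.54 -0.72  1.75  0.41  1.01 -2.56]
```

```bash
python3 -m inch '[0,0,-2,0,0,0,0.2,0,0,-4,0,0,0,0.2,0,0,-4,0,0,0,0.2,0,0,-3,0,0,0,0.2,1,4.1,0,0,0,0,0.2,1,4.1,0,0,0,0,0.2,1,4.1,0,0,0,0,0.2,1,4.1,0,0,0,0,0.2]'; python3 -m inch '[1,4.1,0,0,0,0,0.2,1,4.1,0,0,0,0,0.2,1,4.1,0,0,0,0,0.2,1,4.1,0,0,0,0,0.2,1,4.1,0,0,0,0,0.2,1,4.1,0,0,0,0,0.2,1,4,0,0,0,0,0.2,0,0,0,0,0,0,0.2]'; python3 -m inch '[0,0,0,0,0,0,0.2]'; python3 go.py 0.5889 -0.1230 0.219 0
```

```text
clock: 12.0
tool_pos: [0.5159, 0.1665, 0.3324]
eef_rot: [0.0, 1.0, 0.0, 0.0]
wrist_force: [1.0, -0.8, -1.1]
width: 0.0224
finger_force: 49.5
clock: 12.8
tool_pos: [0.5859, -0.125, 0.3316]
eef_rot: [0.001, 1.0, -0.005, -0.0]
wrist_force: [-0.4, -0.3, -1.8]
width: 0.0224
finger_force: 49.6
clock: 12.9
tool_pos: [0.5857, -0.1189, 0.3319]
eef_rot: [-0.0, 1.0, -0.001, -0.0]
wrist_force: [-0.4, 1.2, -1.4]
width: 0.0222
finger_force: 49.6
d cm [ 0.32  0.42 11.29] rot deg [-0.   0.  -0.1] norm 11.3 clock 12.9 q [ 0.59  0.38 -0.58  1.6   0.22  1.22 -1.61]
```

```bash
python3 -m inch '[0.2,0.2,2,0,0,0,0.2,0.2,0.2,2,0,0,0,0.2,0,0,2,0,0,0,0.2,0,0,1,0,0,0,0.2,0,0,0,0,0,0,0.2,0,0,0,0,0,0,0.2]'; python3 go.py 0.5898 -0.1230 0.219 0
python3 - <<'E'
from h import *
import cv2
p,d=vision.snapshot("wrist");p2,_=vision.snapshot("side")
cv2.imwrite("pics/c2.png",np.hstack([p[:,:,::-1],np.vstack([cv2.resize(p2[150:300,270:470,::-1],(160,120)),np.zeros((360,160,3),np.uint8)])]))
E
```

```text
clock: 13.5
tool_pos: [0.5901, -0.1211, 0.263]
eef_rot: [-0.0, 1.0, 0.0, 0.0]
wrist_force: [-0.8, -0.8, -1.5]
width: 0.0227
finger_force: 49.5
d cm [-0.04  0.19  4.4 ] rot deg [-0.  -0.   0.1] norm 4.4 clock 13.5 q [ 0.57  0.46 -0.56  1.66  0.27  1.1  -1.63]
```

View pics/c2.png

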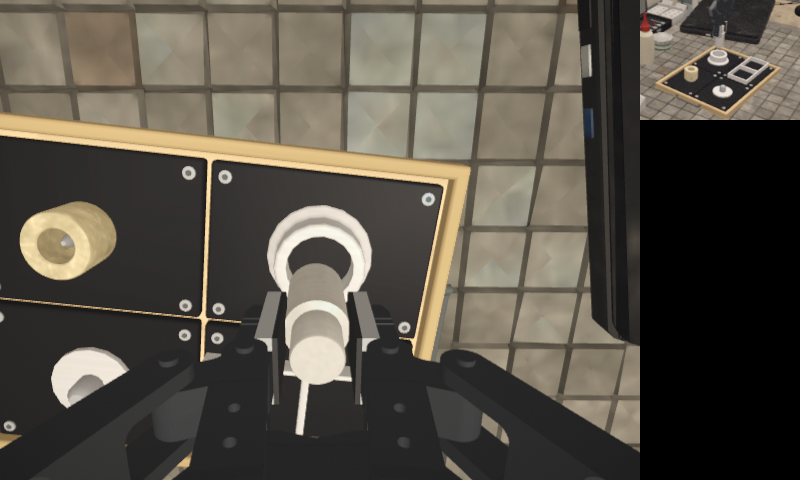

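The wrist view shows the bush at (68,240) upright over its pin. The held shaft (column 318) hangs in line with the socket bore (column 320). Lowering it now.

```bash
python3 -m inch '[0,0.1,1.5,0,0,0,0.2,0,0,1.2,0,0,0,0.2,0,0,0.8,0,0,0,0.2,0,0,0.4,0,0,0,0.2,0,0,0.3,0,0,0,0.2,0,0,0.2,0,0,0,0.2,0,0,0,0,0,0,0.2]'; python3 go.py 0.5898 -0.1230 0.219 0
```

```text
clock: 14.3
tool_pos: [0.5899, -0.1229, 0.2181]
eef_rot: [0.0, 1.0, -0.0, 0.0]
wrist_force: [-0.1, -0.1, -1.0]
width: 0.0221
finger_force: 49.5
d cm [-0.01  0.01 -0.09] rot deg [ 0. -0. -0.] norm 0.1 clock 14.3 q [ 0.56  0.51 -0.54  1.69  0.3   1.02 -1.66]
```

```bash
python3 -m inch '[0,0,0.1,0,0,0,0.2,0,0,0.1,0,0,0,0.2,0,0,0,0,0,0,0.2]'; python3 -m inch '[0,0,0.1,0,0,0,0.2,0,0,0,0,0,0,0.2]'
```

```text
clock: 14.6
tool_pos: [0.5902, -0.1228, 0.2174]
eef_rot: [0.0, 1.0, -0.0, 0.001]
wrist_force: [-2.2, -0.2, 7.3]
width: 0.0225
finger_force: 50.7
clock: 14.8
tool_pos: [0.5904, -0.1227, 0.2173]
eef_rot: [0.001, 1.0, -0.0, 0.001]
wrist_force: [-6.7, 1.1, 15.1]
width: 0.0225
finger_force: 51.7
```

Contact on the bore floor. Release and rise; next is the cover.

```bash
python3 -m inch '[0,0,-0.2,0,0,0,0.3,0,0,0,0,0,0,0.4,0,0,0,0,0,0,0.6,0,0,0,0,0,0,0.8,0,0,0,0,0,0,0.9,0,0,-4,0,0,0,0.9,0,0,-5,0,0,0,1,0,0,-2,0,0,0,1]'; python3 go.py 0.5807 0.3230 0.32 0
```

```text
clock: 15.6
tool_pos: [0.5908, -0.1226, 0.3317]
eef_rot: [0.0, 1.0, 0.0, 0.003]
wrist_force: [0.8, -0.6, -0.1]
width: 0.0853
finger_force: 0.0
d cm [ -1.01 -44.56   1.13] rot deg [ 0.1 -0.3  0. ] norm 44.6 clock 15.6 q [ 0.59  0.39 -0.58  1.59  0.23  1.22 -1.6 ]
```

```bash
python3 -m inch '[0,-4.1,0,0,0,0,1,0,-4.1,0,0,0,0,1,0,-4.1,0,0,0,0,1,0,-4.1,0,0,0,0,1,0,-4.1,0,0,0,0,1,0,-4.1,0,0,0,0,1,0,-4.1,0,0,0,0,1,0,-4.1,0,0,0,0,1]'; python3 -m inch '[-0.3,-4,2,0,0,0,1,-0.3,-4,2,0,0,0,1,-0.3,-3.7,2,0,0,0,1,0,0,2,0,0,0,1,0,0,2,0,0,0,1,0,0,0,0,0,0,1,0,0,0,0,0,0,1]';  python3 go.py 0.5807 0.3230 0.172 0
```

```text
clock: 16.4
tool_pos: [0.5897, 0.2067, 0.3271]
eef_rot: [0.0, 1.0, -0.0, 0.0]
wrist_force: [0.2, -0.1, 0.1]
width: 0.085
finger_force: 0.0
clock: 17.1
tool_pos: [0.5811, 0.322, 0.2273]
eef_rot: [0.0, 1.0, -0.0, -0.0]
wrist_force: [0.0, -0.0, 0.8]
width: 0.0853
finger_force: 0.0
d cm [-0.04 -0.1   5.53] rot deg [ 0.  0. -0.] norm 5.5 clock 17.1 q [-0.11  0.65 -0.65  1.5   0.42  1.13 -2.42]
```

```bash
python3 -m inch '[0,-0.1,2,0,0,0,1,0,0,2,0,0,0,1,0,0,1.4,0,0,0,1,0,0,0,0,0,0,1]'; python3 -m inch '[0,0,0,0,0,0,0.55,0,0,0,0,0,0,0.55,0,0,0,0,0,0,0.55,0,0,0,0,0,0,0.55,0,0,0,0,0,0,0.55,0,0,0,0,0,0,0.55]' 50; python3 go.py 0.5807 0.3230 0.172 0
```

```text
clock: 17.5
tool_pos: [0.5808, 0.3225, 0.1721]
eef_rot: [0.001, 1.0, -0.0, -0.001]
wrist_force: [1.0, 0.1, -0.8]
width: 0.0855
finger_force: 0.0
clock: 18.1
tool_pos: [0.5814, 0.3234, 0.1753]
eef_rot: [-0.0, 1.0, -0.0, 0.001]
wrist_force: [-2.2, -2.0, 9.1]
width: 0.0554
finger_force: 52.2
d cm [-0.07  0.04  0.33] rot deg [-0.  -0.1 -0. ] norm 0.3 clock 18.1 q [-0.13  0.71 -0.63  1.53  0.46  1.05 -2.44]
```

```bash
python3 -m inch '[0,0,-2,0,0,0,0.55,0,0,-3,0,0,0,0.55,0,0,-4,0,0,0,0.55,0,0,-3,0,0,0,0.55,-0.9,3.9,-1,0,0,0,0.55,-0.9,3.9,0,0,0,0,0.55,-0.9,3.9,0,0,0,0,0.55,-0.9,3.9,0,0,0,0,0.55]';python3 -m inch '[-0.9,3.9,0,0,0,0,0.55,-0.9,3.9,0,0,0,0,0.55,-0.9,3.9,0,0,0,0,0.55,-0.9,3.7,0,0,0,0,0.55,0,0,0,0,0,0,0.55,0,0,0,0,0,0,0.55]'; python3 go.py 0.5094 0.0138 0.1933 0
```

```text
clock: 18.9
tool_pos: [0.5443, 0.1657, 0.3038]
eef_rot: [0.0, 1.0, -0.0, 0.001]
wrist_force: [0.9, -0.8, -1.9]
width: 0.0549
finger_force: 54.3
clock: 19.5
tool_pos: [0.5088, 0.0125, 0.3038]
eef_rot: [0.0, 1.0, -0.001, 0.001]
wrist_force: [-0.0, 0.3, -2.2]
width: 0.0555
finger_force: 54.3
d cm [ 0.05 -0.13 11.05] rot deg [ 0.  -0.1 -0.1] norm 11.1 clock 19.5 q [ 0.49  0.23 -0.67  1.86  0.16  1.11 -1.81]
```

```bash
python3 -m inch '[0,-0.1,3,0,0,0,0.55,0,0,3,0,0,0,0.55,0,0,2,0,0,0,0.55,0,0,1.2,0,0,0,0.55,0,0,0.8,0,0,0,0.55,0,0,0.4,0,0,0,0.55,0,0,0.3,0,0,0,0.55,0,0,0,0,0,0,0.55]';  python3 go.py 0.5094 0.0138 0.1933 0
```

```text
clock: 20.3
tool_pos: [0.5091, 0.0142, 0.1965]
eef_rot: [0.0, 1.0, -0.0, 0.0]
wrist_force: [0.1, 0.1, -2.6]
width: 0.0553
finger_force: 54.3
d cm [0.03 0.04 0.32] rot deg [ 0. -0. -0.] norm 0.3 clock 20.3 q [ 0.43  0.38 -0.63  1.95  0.28  0.9  -1.91]
```

```bash
python3 -m inch '[0,0,0.1,0,0,0,0.55,0,0,0.1,0,0,0,0.55,0,0,0.1,0,0,0,0.55,0,0,0,0,0,0,0.55]';python3 -m inch '[0,0,0.1,0,0,0,0.55,0,0,0,0,0,0,0.55]'; python3 -m inch '[0,0,0.1,0,0,0,0.55,0,0,0,0,0,0,0.55]'
```

```text
clock: 20.7
tool_pos: [0.509, 0.0141, 0.1933]
eef_rot: [0.0, 1.0, -0.0, 0.0]
wrist_force: [-0.3, 0.5, -1.2]
width: 0.0551
finger_force: 54.4
clock: 20.9
tool_pos: [0.5091, 0.0142, 0.1931]
eef_rot: [0.0, 1.0, -0.0, 0.0]
wrist_force: [-6.3, -1.1, 12.5]
width: 0.0552
finger_force: 56.1
clock: 21.1
tool_pos: [0.5092, 0.0143, 0.193]
eef_rot: [0.001, 1.0, -0.0, 0.0]
wrist_force: [-11.5, -0.7, 27.7]
width: 0.0554
finger_force: 57.6
```

```bash
python3 -m inch '[0,0,-0.2,0,0,0,0.6,0,0,0,0,0,0,0.7,0,0,0,0,0,0,0.8,0,0,0,0,0,0,1,0,0,0,0,0,0,1,0,0,-4,0,0,0,1,0,0,-5,0,0,0,1,0,0,-3,0,0,0,1]'; python3 go.py 0.4472 0.194 0.32 146
```

```text
clock: 21.9
tool_pos: [0.5093, 0.0146, 0.3163]
eef_rot: [-0.0, 1.0, 0.0, 0.001]
wrist_force: [0.7, -1.2, -0.7]
width: 0.0853
finger_force: 0.0
d cm [ -6.2  -17.95  -0.39] rot deg [ 2.00e-01 -1.00e-01 -1.46e+02] norm 19.0 clock 21.9 q [ 0.5   0.21 -0.68  1.85  0.15  1.13 -1.8 ]
```

```bash
python3 -m inch '[-1.2,-3.6,0,0,0,0,1,-1.2,-3.6,0,0,0,0,1,-1.2,-3.6,0,0,0,0,1,-1.2,-3.6,0,0,0,0,1,-1.4,-3.6,0,0,0,0,1,0,0,0,0,0,-8.5,1,0,0,0,0,0,-8.5,1,0,0,0,0,0,-8.5,1]'; python3 -m inch '[0,0,0,0,0,-8.5,1,0,0,0,0,0,-8.5,1,0,0,0,0,0,-8.5,1,0,0,0,0,0,-8.5,1,0,0,0,0,0,-8.5,1,0,0,0,0,0,-8.5,1,0,0,0,0,0,-8.5,1,0,0,0,0,0,-8.5,1]'; python3 -m inch '[0,0,0,0,0,-8.5,1,0,0,0,0,0,-8.5,1,0,0,0,0,0,-8.5,1,0,0,0,0,0,-8.5,1,0,0,0,0,0,-8.5,1,0,0,0,0,0,-8.5,1,0,0,0,0,0,-1,1,0,0,0,0,0,0,1]';python3 go.py 0.4472 0.194 0.184 146
```

```text
clock: 22.7
tool_pos: [0.4467, 0.1945, 0.313]
eef_rot: [0.0, 0.975, 0.224, -0.0]
wrist_force: [-0.9, 0.0, 0.6]
width: 0.0851
finger_force: 0.0
clock: 23.5
tool_pos: [0.4469, 0.1941, 0.313]
eef_rot: [0.0, 0.683, 0.73, -0.0]
wrist_force: [-0.4, 0.2, 0.4]
width: 0.0852
finger_force: 0.0
clock: 24.3
tool_pos: [0.447, 0.1941, 0.313]
eef_rot: [-0.0, 0.298, 0.954, 0.0]
wrist_force: [0.1, 1.3, -0.5]
width: 0.0856
finger_force: 0.0
d cm [-3.00e-02  1.00e-02  1.29e+01] rot deg [ 0.  -0.  -0.7] norm 12.9 clock 24.3 q [ 0.56  0.31 -1.19  1.89  0.31  1.16  0.22]
```

```bash
python3 -m inch '[0,0,4,0,0,-0.7,1,0,0,4,0,0,0,1,0,0,3,0,0,0,1,0,0,1.9,0,0,0,1,0,0,0,0,0,0,0.35,0,0,0,0,0,0,0.35,0,0,0,0,0,0,0.35,0,0,0,0,0,0,0.35]' 60; python3 -m inch '[0,0,0,0,0,0,0.35,0,0,0,0,0,0,0.35,0,0,0,0,0,0,0.35]';python3 go.py 0.4472 0.194 0.32 83.6
```

```text
clock: 25.1
tool_pos: [0.4475, 0.1944, 0.1856]
eef_rot: [0.001, 0.291, 0.957, 0.0]
wrist_force: [-1.0, 0.1, 6.1]
width: 0.0389
finger_force: 60.5
clock: 25.4
tool_pos: [0.4475, 0.1944, 0.1856]
eef_rot: [0.001, 0.291, 0.957, 0.0]
wrist_force: [-0.6, -0.7, 5.7]
width: 0.0388
finger_force: 60.5
d cm [ -0.02  -0.03 -13.44] rot deg [ 0.1  0.1 62.5] norm 13.4 clock 25.4 q [ 0.39  0.5  -1.03  1.99  0.53  0.94  0.07]
```

```bash
python3 -m inch '[0,0,-2,0,0,0,0.35,0,0,-3,0,0,0,0.35,0,0,-4,0,0,0,0.35,0,0,-4,0,0,0,0.35,0,0,0,0,0,8,0.35,0,0,0,0,0,8,0.35,0,0,0,0,0,8,0.35,0,0,0,0,0,8,0.35]'; python3 -m inch '[0,0,0,0,0,8,0.35,0,0,0,0,0,8,0.35,0,0,0,0,0,8,0.35,0,0,0,0,0,6.5,0.35,0,0,0,0,0,0,0.35]';python3 go.py 0.4912 -0.1422 0.30 83.6
```

```text
clock: 26.2
tool_pos: [0.4467, 0.1941, 0.3148]
eef_rot: [0.001, 0.546, 0.838, 0.0]
wrist_force: [1.0, 0.1, -4.4]
width: 0.0387
finger_force: 62.6
clock: 26.7
tool_pos: [0.4467, 0.1942, 0.3147]
eef_rot: [0.001, 0.746, 0.666, 0.0]
wrist_force: [-0.5, -0.9, -4.2]
width: 0.0385
finger_force: 62.6
d cm [-32.93   8.19   1.49] rot deg [ 0.1  0.  -0. ] norm 34.0 clock 26.7 q [ 0.41  0.23 -1.    1.89  0.21  1.14 -0.78]
```

```bash
python3 -m inch '[-4.1,1,0,0,0,0,0.35,-4.1,1,0,0,0,0,0.35,-4.1,1,0,0,0,0,0.35,-4.1,1,0,0,0,0,0.35,-4.1,1,0,0,0,0,0.35,-4.1,1.1,0,0,0,0,0.35,-4.1,1.1,0,0,0,0,0.35,-4.2,1,0,0,0,0,0.35]'; python3 -m inch '[0,0,3,0,0,0,0.35,0,0,3,0,0,0,0.35,0,0,0,0,0,0,0.35]'; python3 go.py 0.4912 -0.1422 0.20 83.6
python3 - <<'E'
from h import *
import cv2
from rig import vision
p,d=vision.snapshot("wrist");cv2.imwrite("pics/w4.png",p[:,:,::-1])
E
```

```text
clock: 27.5
tool_pos: [0.4922, -0.1435, 0.3146]
eef_rot: [0.0, 0.744, 0.669, 0.0]
wrist_force: [0.8, 0.1, -3.7]
width: 0.0385
finger_force: 62.6
clock: 27.8
tool_pos: [0.4906, -0.1419, 0.2511]
eef_rot: [-0.003, 0.744, 0.668, -0.001]
wrist_force: [-1.1, 0.1, -4.2]
width: 0.0385
finger_force: 62.5
d cm [-0.03  0.09  5.11] rot deg [-0.3 -0.1  0.2] norm 5.1 clock 27.8 q [ 0.86  0.33 -0.76  1.9   0.26  1.02 -0.12]
```

View pics/w4.png

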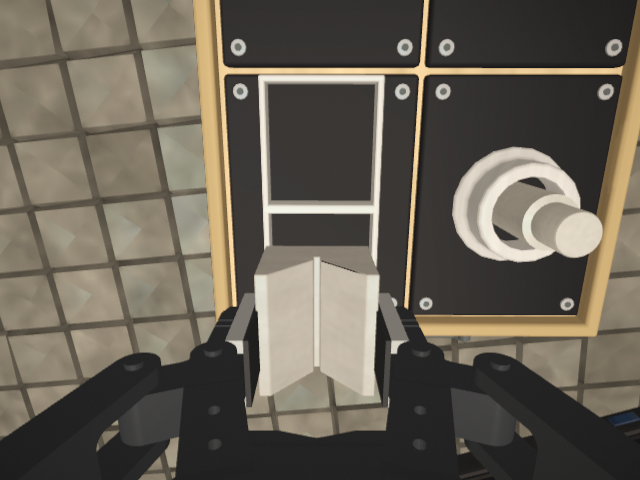

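The wrist view shows the shaft standing in its socket at (520,205). The held V-block (columns 256–378) is in line with the near bay (walls at columns 265–378). Lowering it now.

```bash
python3 -m inch '[0,0.1,2,0,0,0,0.35,0,0,1.2,0,0,0,0.35,0,0,0.8,0,0,0,0.35,0,0,0.5,0,0,0,0.35,0,0,0.3,0,0,0,0.35,0,0,0,0,0,0,0.35,0,0,0,0,0,0,0.35]';python3 go.py 0.4912 -0.1422 0.1996 83.6
```

```text
clock: 28.55
tool_pos: [0.4935, -0.142, 0.2066]
eef_rot: [0.0, 0.745, 0.667, 0.0]
wrist_force: [0.2, 0.2, -2.9]
width: 0.0387
finger_force: 62.5
d cm [-0.05 -0.23  0.7 ] rot deg [0.  0.  0.1] norm 0.7 clock 28.55 q [ 0.82  0.4  -0.72  1.92  0.32  0.94 -0.17]
```

```bash
python3 -m inch '[0,-0.2,0.2,0,0,0,0.35,0,0,0.2,0,0,0,0.35,0,0,0.2,0,0,0,0.35,0,0,0,0,0,0,0.35]';python3 -m inch '[0,0,0.1,0,0,0,0.35,0,0,0,0,0,0,0.35]'; python3 -m inch '[0,0,0.1,0,0,0,0.35,0,0,0,0,0,0,0.35]'
```

```text
clock: 28.95
tool_pos: [0.4912, -0.1418, 0.1999]
eef_rot: [-0.0, 0.745, 0.667, -0.0]
wrist_force: [0.3, 0.4, -3.6]
width: 0.0386
finger_force: 62.6
clock: 29.15
tool_pos: [0.4914, -0.1417, 0.1997]
eef_rot: [0.0, 0.745, 0.667, -0.0]
wrist_force: [-4.1, 0.5, 5.1]
width: 0.0388
finger_force: 63.7
clock: 29.35
tool_pos: [0.4914, -0.1416, 0.1996]
eef_rot: [0.0, 0.745, 0.667, -0.001]
wrist_force: [-9.6, 1.7, 19.4]
width: 0.0387
finger_force: 65.5
```

Seated. Release and go to V-block A at (0.6615, 0.171), yaw 166.6.

```bash
python3 -m inch '[0,0,-0.2,0,0,0,0.45,0,0,0,0,0,0,0.55,0,0,0,0,0,0,0.7,0,0,0,0,0,0,0.8,0,0,-1,0,0,0,0.9,0,0,-3,0,0,0,1,0,0,-4,0,0,0,1,0,0,-4,0,0,0,1]'; python3 go.py 0.6615 0.171 0.32 166.6
```

```text
clock: 30.15
tool_pos: [0.4911, -0.1414, 0.322]
eef_rot: [-0.0, 0.745, 0.667, 0.0]
wrist_force: [1.0, -1.2, -0.6]
width: 0.0853
finger_force: 0.0
d cm [32.92 13.52  0.21] rot deg [  0.   -0.  -82.9] norm 35.6 clock 30.15 q [ 0.9   0.23 -0.79  1.83  0.18  1.15 -0.06]
```

```bash
python3 -m inch '[4.1,1.7,0,0,0,0,1,4.1,1.7,0,0,0,0,1,4.1,1.7,0,0,0,0,1,4.1,1.7,0,0,0,0,1,4.1,1.7,0,0,0,0,1,4.1,1.7,0,0,0,0,1,4.1,1.7,0,0,0,0,1,4.2,1.6,0,0,0,0,1]'; python3 -m inch '[0,0,0,0,0,-8.3,1,0,0,0,0,0,-8.3,1,0,0,0,0,0,-8.3,1,0,0,0,0,0,-8.3,1,0,0,0,0,0,-8.3,1,0,0,0,0,0,-8.3,1,0,0,0,0,0,-8.3,1,0,0,0,0,0,-8.3,1]'; python3 -m inch '[0,0,0,0,0,-8.3,1,0,0,0,0,0,-8.3,1,0,0,0,0,0,0,1]'; python3 go.py 0.6615 0.171 0.184 166.6
```

```text
clock: 30.95
tool_pos: [0.6625, 0.1716, 0.3207]
eef_rot: [0.0, 0.745, 0.667, 0.0]
wrist_force: [0.8, 0.1, 1.2]
width: 0.0855
finger_force: 0.0
clock: 31.75
tool_pos: [0.6617, 0.1702, 0.3209]
eef_rot: [0.0, 0.255, 0.967, 0.0]
wrist_force: [-0.2, -0.4, -0.6]
width: 0.0853
finger_force: 0.0
clock: 32.05
tool_pos: [0.6617, 0.1701, 0.3206]
eef_rot: [-0.0, 0.115, 0.993, 0.0]
wrist_force: [0.3, 0.4, -1.0]
width: 0.0855
finger_force: 0.0
d cm [ 0.04  0.08 13.66] rot deg [ 0.  -0.   0.2] norm 13.7 clock 32.05 q [ 0.34  0.74 -1.04  1.35  0.64  1.4   0.65]
```

```bash
python3 -m inch '[0,0.1,4,0,0,0,1,0,0,4,0,0,0,1,0,0,3.5,0,0,0,1,0,0,2.2,0,0,0,1,0,0,0,0,0,0,0.35,0,0,0,0,0,0,0.35,0,0,0,0,0,0,0.35,0,0,0,0,0,0,0.35]' 60; python3 -m inch '[0,0,0,0,0,0,0.35,0,0,0,0,0,0,0.35,0,0,0,0,0,0,0.35]';python3 go.py 0.6615 0.171 0.184 166.6
```

```text
clock: 32.85
tool_pos: [0.6625, 0.1717, 0.1856]
eef_rot: [0.001, 0.116, 0.993, 0.001]
wrist_force: [-1.3, -0.9, 6.8]
width: 0.0384
finger_force: 62.3
clock: 33.15
tool_pos: [0.6625, 0.1717, 0.1856]
eef_rot: [0.001, 0.116, 0.993, 0.001]
wrist_force: [-1.0, -1.1, 6.0]
width: 0.0387
finger_force: 62.3
d cm [ 0.08 -0.09  0.16] rot deg [0.1 0.2 0. ] norm 0.2 clock 33.15 q [ 0.31  0.87 -0.96  1.45  0.74  1.2   0.58]
```

```bash
python3 -m inch '[0,0,-2,0,0,0,0.35,0,0,-3,0,0,0,0.35,0,0,-4,0,0,0,0.35,0,0,-4,0,0,0,0.35,0,0,0,0,0,8.3,0.35,0,0,0,0,0,8.3,0.35,0,0,0,0,0,8.3,0.35,0,0,0,0,0,8.3,0.35]'; python3 -m inch '[0,0,0,0,0,8.3,0.35,0,0,0,0,0,8.3,0.35,0,0,0,0,0,8.3,0.35,0,0,0,0,0,8.3,0.35,0,0,0,0,0,8.3,0.35,0,0,0,0,0,8.3,0.35,0,0,0,0,0,0,0.35]';python3 go.py 0.4977 -0.0834 0.31 83.6
```

```text
clock: 33.95
tool_pos: [0.6615, 0.1716, 0.3149]
eef_rot: [0.0, 0.398, 0.918, 0.0]
wrist_force: [-0.4, -0.9, -3.8]
width: 0.0385
finger_force: 61.4
clock: 34.65
tool_pos: [0.6615, 0.1719, 0.3148]
eef_rot: [0.0, 0.746, 0.666, 0.0]
wrist_force: [0.1, 0.2, -3.9]
width: 0.0387
finger_force: 61.4
d cm [-27.2  -13.42   0.46] rot deg [ 0.1 -0.  -0. ] norm 30.3 clock 34.65 q [ 0.2   0.64 -0.78  1.37  0.45  1.32 -0.71]
```

```bash
python3 -m inch '[-3.9,-1.9,0,0,0,0,0.35,-3.9,-1.9,0,0,0,0,0.35,-3.9,-1.9,0,0,0,0,0.35,-3.9,-1.9,0,0,0,0,0.35,-3.9,-1.9,0,0,0,0,0.35,-3.9,-1.9,0,0,0,0,0.35,-3.8,-2,0,0,0,0,0.35,0,0,0,0,0,0,0.35]'; python3 -m inch '[0,0,3,0,0,0,0.35,0,0,3,0,0,0,0.35,0,0,2,0,0,0,0.35,0,0,0,0,0,0,0.35,0,0,0,0,0,0,0.35]'; python3 go.py 0.4977 -0.0834 0.1996 83.6
python3 - <<'E'
from h import *
import cv2
p,d=vision.snapshot("wrist");cv2.imwrite("pics/w5.png",p[:,:,::-1])
E
```

```text
clock: 35.45
tool_pos: [0.4961, -0.0896, 0.3134]
eef_rot: [0.001, 0.746, 0.666, -0.002]
wrist_force: [0.6, -0.2, -4.3]
width: 0.0385
finger_force: 62.0
clock: 35.95
tool_pos: [0.4991, -0.0838, 0.2342]
eef_rot: [0.0, 0.744, 0.668, 0.0]
wrist_force: [0.6, 0.0, -3.8]
width: 0.0387
finger_force: 62.1
d cm [ 0.02 -0.15  3.46] rot deg [ 0.  -0.   0.3] norm 3.5 clock 35.95 q [ 0.79  0.36 -0.81  1.92  0.31  0.99 -0.27]
```

View pics/w5.png

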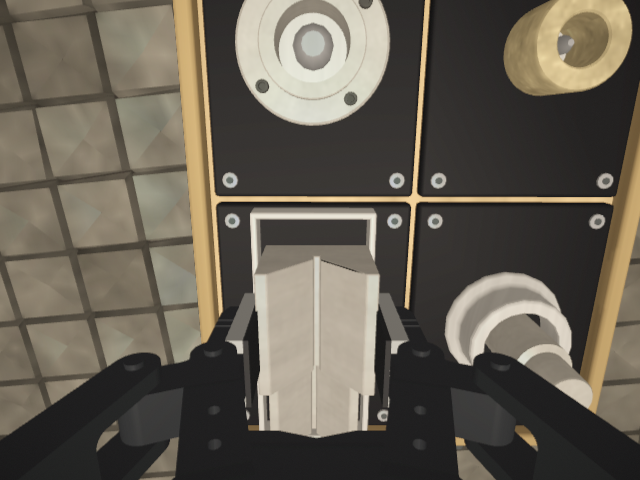

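The wrist view shows the cover centred over its spigot at (313,43) and the bush over its pin at (570,40). The held block is above the free bay, and the first block sits behind it at (315,400). Lowering it now.

```bash
python3 -m inch '[0,-0.1,1,0,0,0,0.35,0,0,1,0,0,0,0.35,0,0,0.6,0,0,0,0.35,0,0,0.3,0,0,0,0.35,0,0,0.2,0,0,0,0.35,0,0,0.2,0,0,0,0.35,0,0,0,0,0,0,0.35]';python3 go.py 0.4977 -0.0834 0.1996 83.6
```

```text
clock: 36.7
tool_pos: [0.4978, -0.0841, 0.2]
eef_rot: [-0.0, 0.745, 0.667, -0.0]
wrist_force: [0.4, 0.5, -3.4]
width: 0.0385
finger_force: 62.2
d cm [ 0.07 -0.02  0.04] rot deg [-0.   0.   0.1] norm 0.1 clock 36.7 q [ 0.76  0.41 -0.78  1.95  0.36  0.93 -0.31]
```

```bash
python3 -m inch '[0,0,0.1,0,0,0,0.35,0,0,0,0,0,0,0.35]'; python3 -m inch '[0,0,0.1,0,0,0,0.35,0,0,0,0,0,0,0.35]'; python3 -m inch '[0,0,-0.1,0,0,0,0.45,0,0,0,0,0,0,0.55,0,0,0,0,0,0,0.7,0,0,0,0,0,0,0.8,0,0,-1,0,0,0,0.9,0,0,-3,0,0,0,1,0,0,-4,0,0,0,1,0,0,-4,0,0,0,1]';python3 -m inch '[-4,0,-2,0,0,0,1,-4,0,-2,0,0,0,1,-4,0,-2,0,0,0,1,-4,0,0,0,0,0,1,0,0,0,0,0,0,1,0,0,0,0,0,0,1]'
python3 - <<'E'
from h import *
import cv2
i=vision.camera_info("wrist");p,d=vision.snapshot("wrist");cv2.imwrite("pics/w6.png",p[:,:,::-1]);np.save("pics/w6.npy",d);np.save("pics/w6i.npy",i,allow_pickle=True)
p,d=vision.snapshot("side");cv2.imwrite("pics/s6.png",cv2.resize(p[180:330,220:460,::-1],(768,480),interpolation=2))
from loc import cloud
X=cloud("w6")
for n,x,y,h,r in [("shaft",.589,-.123,.075,.03),("bush",.6031,.0032,.044,.03),("cover",.5087,.0138,.0315,.04),("v+",.4978,-.0826,.046,.034),("v-",.4912,-.1422,.046,.034)]:
    T=X[(np.hypot(X[:,0]-x,X[:,1]-y)<r)&(abs(X[:,2]-h)<.005)]
    if len(T)<5: print(n,len(T));continue
    rc=cv2.minAreaRect((T[:,:2]*1000).astype(np.float32));print(n,len(T),"exp",x,y,h,"got",np.round(rc[0],1),np.round(rc[1],1),round(rc[2],1),"z",np.percentile(T[:,2],[10,50,90]).round(4))
E
```

```text
clock: 36.9
tool_pos: [0.4979, -0.0841, 0.1995]
eef_rot: [0.0, 0.745, 0.667, 0.0]
wrist_force: [-2.4, 1.2, 1.2]
width: 0.0388
finger_force: 62.6
clock: 37.1
tool_pos: [0.498, -0.0839, 0.1994]
eef_rot: [0.0, 0.745, 0.667, -0.0]
wrist_force: [-9.4, 0.9, 16.7]
width: 0.0385
finger_force: 64.7
clock: 37.9
tool_pos: [0.4976, -0.0838, 0.321]
eef_rot: [-0.0, 0.745, 0.667, 0.0]
wrist_force: [1.1, -0.6, -0.0]
width: 0.0857
finger_force: 0.0
clock: 38.5
tool_pos: [0.4799, -0.2437, 0.3795]
eef_rot: [-0.0, 0.745, 0.667, 0.0]
wrist_force: [-0.6, 0.1, -0.7]
width: 0.0852
finger_force: 0.0
shaft 772 exp 0.589 -0.123 0.075 got [ 588.3 -123.2] [15.6 18.3] 83.4 z [0.0721 0.0732 0.0742]
bush 0
cover 0
v+ 393 exp 0.4978 -0.0826 0.046 got [ 496.1 -101.4] [ 8.1 40.1] 83.8 z [0.0418 0.0451 0.047 ]
v- 2009 exp 0.4912 -0.1422 0.046 got [ 491.8 -140.5] [44.7 39.9] 83.6 z [0.042  0.0454 0.0471]
```

View pics/w6.png

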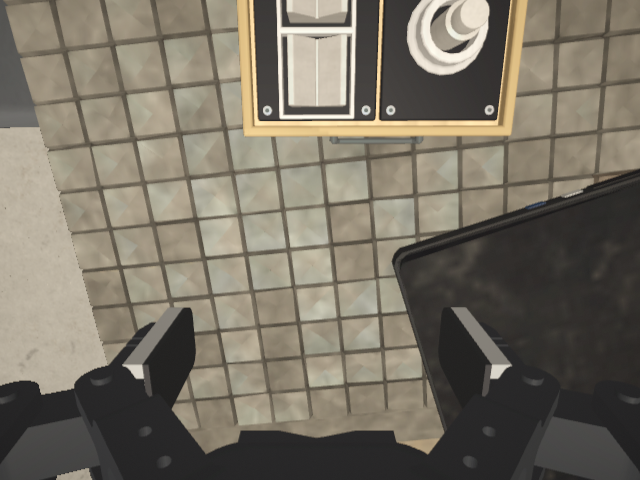

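View pics/s6.png

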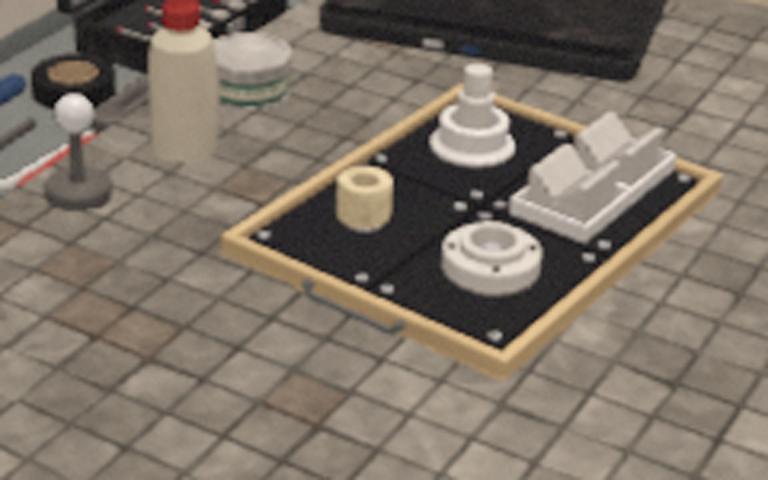

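All five pieces sit in their modules: in the side crop, the bush is at (364,197), the cover at (491,257), the shaft at (478,110), and the V-blocks at (556,168) and (605,135). The sphere stands undisturbed at (75,150). Handing in.

```bash
python3 -c "
from rig import job_done
print(job_done())"
```

```text
the job is handed in; nothing more can be done
None
```

I put all five pieces back, each in its own module and set down by contact; the final pictures show them seated and the reference sphere where it was, and the job is handed in (no verdict was returned).

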